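# Set the panel holder open on its stop pin

### The job

One of the two plywood holders still has its sprung jaw shut on a painted panel; the other is empty and already stands open. With a fingertip, push the shut jaw right back to the end of its travel so that its stop pin drops, then let it go, so that the spring brings it back against the pin and it stays latched half open. Do not grasp or lift anything: leave the panel lying in the holder, and leave the other holder and the art things as they are.

Things in the scene. Friction and masses are not known exactly. Their poses are not given: they have to be found in the camera images.
- holder_a: The holder with the painted panel, fixed: plywood plate 280 (x) by 135 (y, -60 to 75) by 12 mm. Origin: on the table under the plate, mid length; its jaw is pushed open along its +x. On it, in its frame, mm: fence x -138 to -126, top z 36; stop pin bracket x 26 to 50, y 34 to 74, top z 68; end block x 112 to 126, top z 40; between them the jaw.
- jaw_a (a joint): Slide of holder_a's jaw along the holder's +x, m: about 0 shut on the panel, 0.028 latched on the dropped stop pin (half open), 0.045 hard end of travel. A spring pulls it shut with about 4.5 N at 0, 9.5 N at 0.045; a damper adds 1 N at 50 mm/s. Let go before the pin has dropped, it shuts again.
- jaw_a_push (a point): Middle of the face to push on holder_a's jaw; moves with it, has the holder's axes; push along +x. Aluminium plate, upright, 46 mm wide (y), 10 thick, from z 36 to 90 over the table, this point at z about 63, a sloping brace behind it. It stands on the jaw's carriage (top z 36), from 26 mm before this point to 50 mm behind. Before the plate nothing in the holder is above z 40.
- pin_a (a joint): Drop of holder_a's sprung stop pin, in m: 0 while it rides on the ledge of the carriage, about 0.018 once it has dropped. It drops by itself when the jaw passes 0.028, and then blocks the jaw's way back.
- pin_a_knob (a point): Top of the black knob (16 mm wide) of holder_a's stop pin, at x 38, y 45 in the holder's frame; z 94 while raised, 76 when dropped.
- panel: Painted plywood panel 99 x 99 x 12 mm, loose, lying on holder_a's base plate between fence and jaw (its top 24 mm above the table). Origin: centre of its underside.
- holder_b: The empty holder, same build, size and axes as holder_a, already latched open; to be left alone. Origin: on the table under its plate, mid length.
- jaw_b (a joint): Slide of holder_b's jaw, as jaw_a; starts latched at about 0.028 and is to stay there.
- pin_b (a joint): Drop of holder_b's stop pin, as pin_a; starts dropped, about 0.018.
- paint_bottle: Bystander: upright yellow paint bottle, 40 mm across, 95 mm high, standing between the holders. Origin: centre of its underside.
- glue_bottle: Bystander: upright white glue bottle, 48 mm across, 130 mm high, standing between the holders farther out. Origin: centre of its underside.
- water_cup: Bystander: clear plastic cup, 72 mm across the rim, 95 mm high. Origin: centre of its underside.
- brush: Bystander: paint brush 190 mm long, lying. Origin: on the table under its length.
- paint_jar: Bystander: glass jar with black lid, 60 mm across, 60 mm high. Origin: centre of its underside.
- offcut: Bystander: plywood offcut 90 x 45 x 18 mm. Origin: centre of its underside.
- tape_puck: Bystander: cardboard disc 54 mm across, 25 mm high. Origin: centre of its underside.
There are look-alikes about, which are no part of the job. What is shaped like the panel but purple or red is not meant.

How it is judged:
By the outcome, as a careful person would: the job done as asked, in the order asked, and still so for the second after the job is handed in, with the robot touching nothing.
It also fails if it takes over 40 s, if anything falls off the work surface, if the arm or the gripper's body presses on something with over 40 N, if the wrist force passes 120 N, or if a joint passes its speed limit or range.

### The arm

A 7-joint arm with a two-finger parallel gripper is mounted at the origin on the work surface. World frame = base frame: x ahead of the robot, y to its left, z up, the work surface at z = 0. Lengths are in mm, angles in rad, forces in N, time in s.
With the tool pointing down it reaches from about 400 to 850 mm from the base axis. Payload 6.9 kg.
Tool frame: the origin (TCP) lies midway between the tips of the shut fingers; the grasp point (between the pads) lies r.grasp_offset behind it (r.grasp_offset is the distance from the TCP to the grasp point, in mm); z points along the fingers, y is the line along which they close (so a half turn about z gives the same grasp; the last joint's range is limited). The gripper opens to 85 mm and grips with 20 to 120 N. Pads are 22 mm wide; open, the fingers measure 114 mm over their backs; the gripper's body (76 mm by 85 mm) begins 54 mm behind the grasp point. The pads swing forward as they close: fully open they stand 13 mm farther back than shut.
Start: joints at [-1.103, 0.507, -0.238, 1.5, 0.126, 1.149, -0.155], TCP at [221.826, 584.298, 231.275] pointing down, gripper open.
Joint ranges: [-3.08, 3.08], [-0.24, 2.05], [-1.43, 1.35], [0, 2.5], [-1.52, 4.66], [0.17, 1.96], [-2.89, 2.89]. Speed limits (rad/s): [2.39, 2.39, 3.14, 3.14, 3.14, 3.14, 3.14].

### API

Orientations are given as a 3x3 rotation matrix whose columns are the frame's x, y, z axes.
In Python, from plant import r gives the robot as it stands.
- The arm moves only by the shell command python3 -m pendant 'ROWS' [FORCE]. ROWS is JSON, a list of rows, each an object with "claw": the gripper command: -1 is fully open, 1 is shut, values between are in proportion; "xyz": the shift along the world's x, y, z in m, a list of three; "twist": the turn, a rotation vector about the world's x, y, z in rad, a list of three. A call has exactly 5 rows; each row shifts and turns the commanded pose from where the row before left it; what a row does not reach is not made up. A row lasts 1/10 s, in which the tool goes at most 50 mm and 8.59 degrees, less where a joint would pass 70% of its speed; a pose out of reach is approached as far as the arm can. A call with a gripper value outside its range is refused whole. The fingers move at their own pace and stop on an object; FORCE is the grip in N (left out, the last holds). Time passes only in rows, so rows that do not move let the fingers close, or fill a call up. It gives the time, the measured TCP pose, the force, the opening and the grip force at its end, in the units of the state.
- r.observe(): the state, without advancing time (a new reading comes with each control period).
- r.get_image(name): name is "scene" or "top" or "wrist"; returns a dict with "frame" (420x560x3 uint8, red, green, blue), "z_map" (420x560 float32, mm along the optical axis (not along the pixel's ray), 0 where there is no reading), "K" (3x3 intrinsics, pixels), "R" (3x3) and "t" (3): a world point X has camera coordinates R X + t; the wrist camera has in their place "T_tool_cam" (4x4, takes a point from camera to tool coordinates, whose origin is the TCP and whose axes are the flange's). Camera axes: x right, y down, z forward; pixel columns grow to the right and rows downward; lengths in mm; the calibration is good to about 2 mm. A picture is of the moment at which its call begins: read the wrist's pose just before it.
- r.job_done(): hands the job in; it is judged then, once.
The state is a dict: "t": time; "joint_positions": joint angles; "qd": joint speeds; "effort": joint torques, N m; "position": TCP position; "ee_rot": TCP orientation; "contact_force": force on the tool from outside, world axes, zero at the start; "wrist_torque": the same for the moment, N m; "finger_gap": finger opening in mm; "gripper_force": force on a finger pad.
Only numpy, scipy, OpenCV 4.12 (cv2) and the standard library are available. Lean on these libraries where they do the work, as an engineer would, in place of code of your own. Each camera call takes 0.05 s, during which the arm holds its last target. There are 200 camera calls.

## Working session

There is one attempt and no reset: what is moved stays moved. The work goes in short steps, Python scripts to look and compute and a shell command to move; the robot and the scene stay as the last step left them, time stands still between calls to the robot, and variables do not carry over. Pictures are saved under pics/ and viewed, at most 10 in all, crops included, and the job is handed in when it is done.

```bash
mkdir -p pics
cat > h.py <<'E'
import numpy as np,cv2
from plant import r
def snap(n,f):
    o=r.observe(); im=r.get_image(n); np.savez('pics/'+f+'.npz',pos=o['position'],rot=o['ee_rot'],**im)
    cv2.imwrite('pics/'+f+'.png',im['frame'][:,:,::-1]); return im
def pt(f,u,v,w=1):
    d=np.load('pics/'+f+'.npz'); p=d['z_map'][v-w:v+w+1,u-w:u+w+1]; z=np.median(p[p>0])
    c=np.linalg.inv(d['K'])@[u,v,1]*z
    if 'R' in d: return d['R'].T@(c-d['t'])
    T=d['T_tool_cam']; return d['rot']@(T[:3,:3]@c+T[:3,3])+d['pos']
def crop(f,x0,y0,x1,y1,s):
    i=cv2.imread('pics/'+f+'.png')[y0:y1,x0:x1]; cv2.imwrite('pics/'+f+'_c.png',cv2.resize(i,None,fx=s,fy=s,interpolation=cv2.INTER_CUBIC))
E
python3 - <<'E'
from h import *
snap('top','top0');snap('scene','scene0')
a=cv2.imread('pics/top0.png');print(r.observe()['t'],r.observe()['ee_rot'])
E
```

```text
0.1 [[-9.34929930e-01  3.54832011e-01 -5.19132037e-04]
 [ 3.54832389e-01  9.34928755e-01 -1.48306591e-03]
 [-4.08877900e-05 -1.57076756e-03 -9.99998766e-01]]
```

View pics/top0.png

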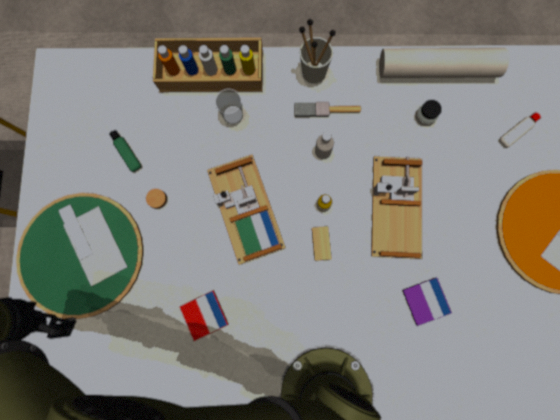

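View pics/scene0.png

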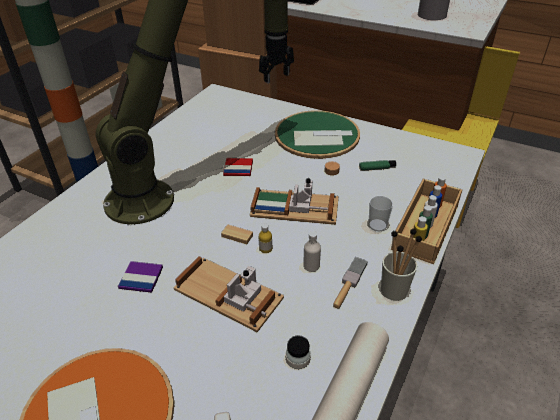

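The top view shows two holders. The left one, at about (245,208), has a green/white/blue panel at (257,232) and its jaw at (237,198). The right one, at about (398,207), is empty. The loose red (204,315) and purple (427,301) panels are look-alikes. So holder_a is the left one, and I'll confirm that with a crop and measurements.

Run:
```python
from h import *
crop('top0',195,145,300,270,4.8)
d=np.load('pics/top0.npz');print(d['K'][0,0],d['t'],d['R'].round(2).tolist())
for u,v in [(260,254),(234,165),(327,300)]: print(u,v,pt('top0',u,v).round(0))
```

```text
409.1039997986982 [  95.8762494   478.08809981 1049.06500076] [[-0.0, -1.0, -0.01], [-0.99, 0.0, -0.17], [0.17, 0.01, -0.99]]
260 254 [357. 169.  33.]
234 165 [598. 241.  39.]
327 300 [236.  -8.  -1.]
```

View pics/top0_c.png

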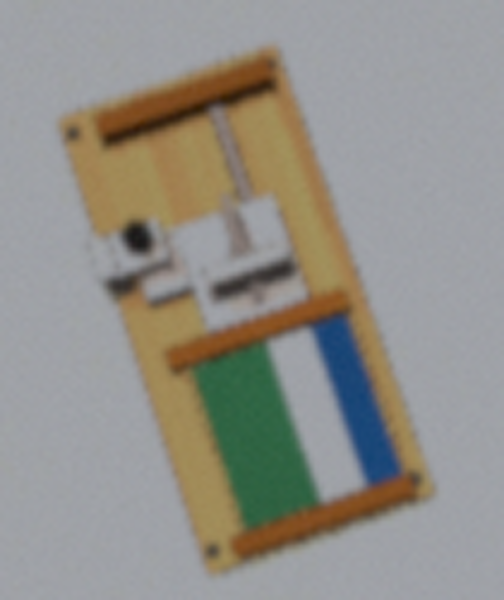

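The crop confirms it: green/white/blue panel, jaw shut on it, knob raised at crop (137,236), and the upright plate's push face at about (255,280). Next I fit the holder pose from the plate corners.

Run:
```python
from h import *
d=np.load('pics/top0.npz');Ki=np.linalg.inv(d['K']);R=d['R'];C=-R.T@d['t']
def ray(u,v,z):
    w=R.T@Ki@[u/4.8+195,v/4.8+145,1]; return C+w*(z-C[2])/w[2]
P=[((60,120),(140,75)),((275,48),(140,-60)),((437,492),(-140,-60)),((212,572),(-140,75))]
W=np.array([ray(*p,12)[:2] for p,_ in P]);H=np.array([h for _,h in P],float)
Hc=H-H.mean(0);Wc=W-W.mean(0);a=np.arctan2((Hc[:,0]*Wc[:,1]-Hc[:,1]*Wc[:,0]).sum(),(Hc*Wc).sum())
M=np.array([[np.cos(a),-np.sin(a)],[np.sin(a),np.cos(a)]]);t=W.mean(0)-M@H.mean(0)
print('yaw',a,'org',t,'res',(H@M.T+t-W).round(1).tolist())
f=lambda u,v,z:(M.T@(ray(u,v,z)[:2]-t)).round(1)
print('knob',f(137,236,94),'plate top',f(255,270,90),f(255,285,90),f(212,295,90),f(295,265,90))
# depth points above 80 in region
z=d['z_map'];vv,uu=np.mgrid[145:270,195:300];zz=z[145:270,195:300].ravel()
c=(Ki@np.stack([uu.ravel(),vv.ravel(),np.ones(uu.size)]))*zz;X=(R.T@(c-d['t'][:,None])).T[zz>0]
h=(X[:,:2]-t)@M
for lo,hi in [(60,80),(80,100)]:
    s=(X[:,2]>lo)&(X[:,2]<hi)&(abs(h[:,0])<140)&(abs(h[:,1])<80); print(lo,np.c_[h,X[:,2]][s].round(0)[::3].tolist())
print('M',M.round(3).tolist())
o=r.observe();print((M.T@(o['position'][:2]-t)))
```

```text
yaw 0.34297090286149684 org [485.86204283 203.00541554] res [[0.7, 1.8], [3.4, -1.0], [-1.3, -1.2], [-2.7, 0.4]]
knob [37.6 45.8] plate top [-0.3 -7.1] [-8.  -4.5] [-5.3 18.8] [ -5. -28.]
60 [[53.0, -3.0, 65.0], [49.0, -4.0, 66.0], [45.0, -4.0, 73.0], [41.0, -5.0, 75.0], [38.0, -7.0, 72.0], [51.0, 40.0, 65.0], [54.0, 55.0, 65.0], [29.0, -7.0, 75.0], [51.0, 56.0, 66.0], [54.0, 72.0, 65.0], [50.0, 64.0, 71.0], [48.0, 57.0, 67.0], [24.0, -3.0, 77.0], [50.0, 72.0, 69.0], [48.0, 65.0, 68.0], [45.0, 58.0, 67.0], [38.0, 36.0, 64.0], [20.0, -7.0, 76.0], [47.0, 68.0, 67.0], [44.0, 61.0, 65.0], [38.0, 44.0, 63.0], [36.0, 37.0, 64.0], [19.0, -6.0, 71.0], [45.0, 69.0, 64.0], [42.0, 62.0, 65.0], [39.0, 55.0, 64.0], [35.0, 47.0, 69.0], [33.0, 40.0, 66.0], [17.0, -2.0, 72.0], [42.0, 72.0, 69.0], [39.0, 65.0, 71.0], [38.0, 58.0, 64.0], [35.0, 51.0, 62.0], [32.0, 43.0, 66.0], [30.0, 36.0, 64.0], [38.0, 68.0, 67.0], [36.0, 61.0, 65.0], [34.0, 54.0, 62.0], [30.0, 46.0, 66.0], [4.0, -20.0, 78.0], [36.0, 74.0, 71.0], [34.0, 66.0, 69.0], [33.0, 60.0, 62.0], [30.0, 52.0, 62.0], [3.0, -19.0, 68.0], [35.0, 7
[... 382 characters left out ...]
, 88.0], [25.0, -6.0, 80.0], [39.0, 47.0, 93.0], [38.0, 40.0, 86.0], [36.0, 48.0, 93.0], [35.0, 41.0, 86.0], [10.0, -26.0, 89.0], [35.0, 47.0, 87.0], [10.0, -18.0, 92.0], [8.0, -26.0, 86.0], [11.0, -10.0, 86.0], [8.0, -18.0, 89.0], [5.0, -25.0, 91.0], [11.0, -2.0, 86.0], [7.0, -10.0, 92.0], [5.0, -17.0, 89.0], [3.0, -24.0, 87.0], [12.0, 8.0, 85.0], [9.0, 1.0, 87.0], [6.0, -6.0, 89.0], [3.0, -14.0, 93.0], [12.0, 16.0, 87.0], [10.0, 9.0, 86.0], [7.0, 2.0, 88.0], [4.0, -5.0, 88.0], [3.0, -12.0, 83.0], [7.0, 12.0, 94.0], [5.0, 5.0, 90.0], [3.0, -2.0, 87.0], [8.0, 18.0, 84.0], [4.0, 11.0, 90.0], [3.0, 4.0, 82.0], [3.0, 14.0, 88.0]]
M [[0.942, -0.336], [0.336, 0.942]]
[-120.69615632  447.51601985]
```

Holder pose: origin (486,203), yaw 0.343. The knob comes out at (37.6,45.8) against the nominal (38,45), which is a good match. The push face is at holder x of about 0 to 3, y about -4. Now I move above the pre-push spot, shut the fingers and turn 0.705 rad to line up.

```bash
python3 -m pendant '[{"claw":1,"xyz":[0.024,-0.04,0],"twist":[0,0,0.141]},{"claw":1,"xyz":[0.024,-0.04,0],"twist":[0,0,0.141]},{"claw":1,"xyz":[0.024,-0.04,0],"twist":[0,0,0.141]},{"claw":1,"xyz":[0.024,-0.04,0],"twist":[0,0,0.141]},{"claw":1,"xyz":[0.024,-0.04,0],"twist":[0,0,0.141]}]' 20
python3 -m pendant '[{"claw":1,"xyz":[0.02,-0.04,0],"twist":[0,0,0]},{"claw":1,"xyz":[0.02,-0.04,0],"twist":[0,0,0]},{"claw":1,"xyz":[0.02,-0.04,0],"twist":[0,0,0]},{"claw":1,"xyz":[0.02,-0.04,0],"twist":[0,0,0]},{"claw":1,"xyz":[0.01,-0.03,0],"twist":[0,0,0]}]'
python3 - <<'E'
from h import *
o=r.observe();print(o['t'],o['position'],o['ee_rot'],r.grasp_offset,o['contact_force'],o['finger_gap'])
snap('wrist','w1')
E
```

```text
t: 0.6
position: [342.4, 382.4, 231.0]
ee_rot: [[-0.94, -0.341, -0.0], [-0.341, 0.94, -0.001], [0.0, -0.001, -1.0]]
contact_force: [0.7, -0.2, -0.1]
finger_gap: 12.0
gripper_force: 0.0
t: 1.1
position: [433.1, 191.1, 231.0]
ee_rot: [[-0.943, -0.333, 0.0], [-0.333, 0.943, -0.001], [0.0, -0.001, -1.0]]
contact_force: [-0.1, 0.0, -0.9]
finger_gap: 0.1
gripper_force: 0.0
1.1 [433.09664496 191.07685896 231.0182984 ] [[-9.43014666e-01 -3.32751161e-01  6.05305551e-05]
 [-3.32751044e-01  9.43014145e-01 -1.03211599e-03]
 [ 2.86356626e-04 -9.93442125e-04 -9.99999466e-01]] 18.700000000000003 [-0.05061071  0.03890745 -0.93250385] 0.0608828092716394
```

View pics/w1.png

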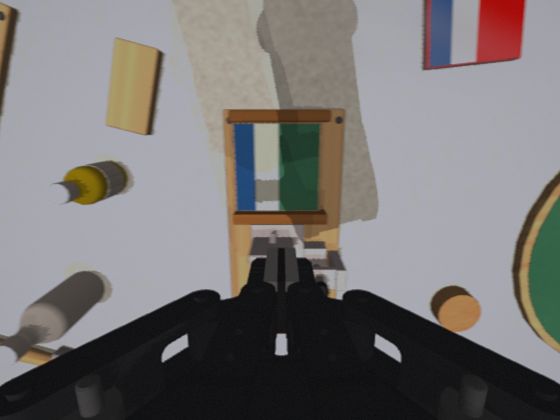

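The wrist view shows the holder aligned with the tool. The panel is at (278,167), the jaw bar at (280,217), and the upright plate's push face is just ahead of the fingertips at about (275,237). I'll measure the face from depth.

Run:
```python
from h import *
M=np.array([[.942,-.336],[.336,.942]]);t=np.array([485.9,203])
for u,v in [(250,220),(310,220),(262,227),(290,227),(258,232),(262,238),(275,238),(290,238),(262,245),(290,245),(262,252),(300,245),(253,245),(297,252)]:
    p=pt('w1',u,v); print(u,v,p.round(0),(M.T@(p[:2]-t)).round(1))
crop('w1',215,190,355,300,5)
```

```text
250 220 [479. 170.  37.] [-17.8 -28.8]
310 220 [457. 233.  37.] [-17.5  38.4]
262 227 [482. 185.  37.] [ -9.4 -15.5]
290 227 [472. 215.  37.] [-9.4 16. ]
258 232 [489. 183.  37.] [ -3.4 -20.2]
262 238 [492. 189.  44.] [  1.3 -15.4]
275 238 [484. 202.  53.] [-2.1 -0.6]
290 238 [482. 218.  43.] [ 1.5 15.9]
262 245 [492. 190.  65.] [  1.2 -14.1]
290 245 [482. 218.  64.] [ 1.7 15.4]
262 252 [491. 191.  84.] [  1.3 -13. ]
300 245 [488. 233.  37.] [12.5 27.6]
253 245 [496. 181.  63.] [  1.8 -23.7]
297 252 [498. 233.  36.] [21.3 24.2]
```

View pics/w1_c.png

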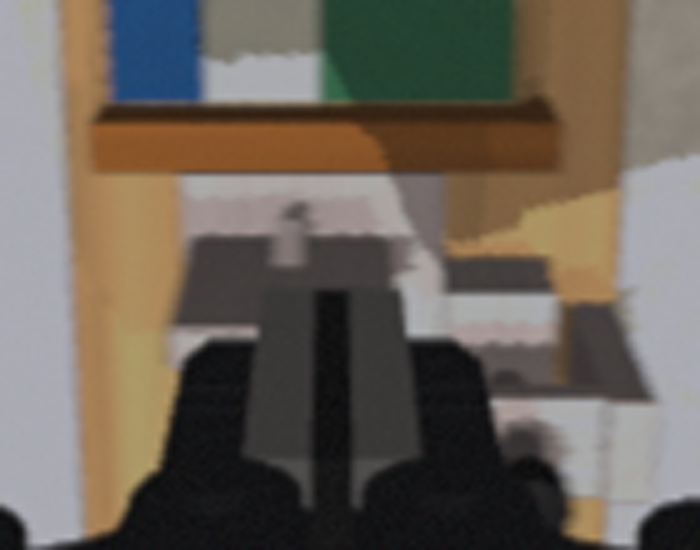

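The face is at holder x of about 1.5, y -24 to 20, z 40 to 85. A small screw sits low on it. I'll descend to z of about 61, with the finger front about 20 mm before the face at y of about -6.

```bash
python3 -m pendant '[{"claw":1,"xyz":[0.014,-0.002,-0.02],"twist":[0,0,0.01]},{"claw":1,"xyz":[0.013,-0.002,-0.04],"twist":[0,0,0]},{"claw":1,"xyz":[0,0,-0.045],"twist":[0,0,0]},{"claw":1,"xyz":[0,0,-0.04],"twist":[0,0,0]},{"claw":1,"xyz":[0,0,-0.025],"twist":[0,0,0]}]'
python3 -m pendant '[{"claw":1,"xyz":[0.0047,0.0017,0],"twist":[0,0,0]},{"claw":1,"xyz":[0.0047,0.0017,0],"twist":[0,0,0]},{"claw":1,"xyz":[0.0047,0.0017,0],"twist":[0,0,0]},{"claw":1,"xyz":[0.0019,0.0007,0],"twist":[0,0,0]},{"claw":1,"xyz":[0.0019,0.0007,0],"twist":[0,0,0]}]'
```

```text
t: 1.65
position: [457.3, 189.8, 58.4]
ee_rot: [[-0.939, -0.345, -0.003], [-0.345, 0.939, -0.001], [0.004, 0.0, -1.0]]
contact_force: [-0.4, 0.6, -0.1]
finger_gap: -0.2
gripper_force: 0.0
t: 2.15
position: [477.6, 197.1, 62.4]
ee_rot: [[-0.939, -0.345, 0.002], [-0.345, 0.939, 0.001], [-0.002, 0.0, -1.0]]
contact_force: [-0.9, 0.5, -1.1]
finger_gap: 0.3
gripper_force: 0.0
```

```bash
python3 -m pendant '[{"claw":1,"xyz":[0.0047,0.0017,0],"twist":[0,0,0]},{"claw":1,"xyz":[0.0047,0.0017,0],"twist":[0,0,0]},{"claw":1,"xyz":[0.0047,0.0017,0],"twist":[0,0,0]},{"claw":1,"xyz":[0.0047,0.0017,0],"twist":[0,0,0]},{"claw":1,"xyz":[0.0047,0.0017,0],"twist":[0,0,0]}]'
python3 -m pendant '[{"claw":1,"xyz":[0.0038,0.0014,0],"twist":[0,0,0]},{"claw":1,"xyz":[0.0038,0.0014,0],"twist":[0,0,0]},{"claw":1,"xyz":[0.0028,0.001,0],"twist":[0,0,0]},{"claw":1,"xyz":[0.0019,0.0007,0],"twist":[0,0,0]},{"claw":1,"xyz":[0.0019,0.0007,0],"twist":[0,0,0]}]'
```

```text
t: 2.65
position: [497.8, 203.9, 61.2]
ee_rot: [[-0.939, -0.345, -0.005], [-0.345, 0.939, -0.003], [0.006, -0.001, -1.0]]
contact_force: [-8.9, -3.9, 6.6]
finger_gap: 0.4
gripper_force: 4.5
t: 3.15
position: [511.9, 208.9, 61.2]
ee_rot: [[-0.939, -0.345, -0.005], [-0.345, 0.939, -0.003], [0.006, -0.001, -1.0]]
contact_force: [-7.5, -3.3, 6.4]
finger_gap: 0.1
gripper_force: 4.5
```

```bash
python3 -m pendant '[{"claw":1,"xyz":[0.0019,0.0007,0],"twist":[0,0,0]},{"claw":1,"xyz":[0.0019,0.0007,0],"twist":[0,0,0]},{"claw":1,"xyz":[0.0014,0.0005,0],"twist":[0,0,0]},{"claw":1,"xyz":[0.0014,0.0005,0],"twist":[0,0,0]},{"claw":1,"xyz":[0,0,0],"twist":[0,0,0]}]'
python3 -m pendant '[{"claw":1,"xyz":[0.001,0.0003,0],"twist":[0,0,0]},{"claw":1,"xyz":[0.001,0.0003,0],"twist":[0,0,0]},{"claw":1,"xyz":[0.001,0.0003,0],"twist":[0,0,0]},{"claw":1,"xyz":[0,0,0],"twist":[0,0,0]},{"claw":1,"xyz":[0,0,0],"twist":[0,0,0]}]'
```

```text
t: 3.65
position: [518.5, 211.2, 61.2]
ee_rot: [[-0.939, -0.345, -0.005], [-0.345, 0.939, -0.003], [0.006, -0.001, -1.0]]
contact_force: [-7.9, -4.5, 6.3]
finger_gap: -0.3
gripper_force: 4.4
t: 4.15
position: [521.3, 212.2, 61.2]
ee_rot: [[-0.939, -0.345, -0.005], [-0.345, 0.939, -0.003], [0.006, -0.001, -1.0]]
contact_force: [-8.4, -4.1, 6.3]
finger_gap: -0.1
gripper_force: 4.5
```

```bash
python3 -m pendant '[{"claw":1,"xyz":[0.001,0.0003,0],"twist":[0,0,0]},{"claw":1,"xyz":[0.001,0.0003,0],"twist":[0,0,0]},{"claw":1,"xyz":[0.001,0.0003,0],"twist":[0,0,0]},{"claw":1,"xyz":[0,0,0],"twist":[0,0,0]},{"claw":1,"xyz":[0,0,0],"twist":[0,0,0]}]'
```

```text
t: 4.65
position: [521.8, 212.3, 60.9]
ee_rot: [[-0.939, -0.345, -0.009], [-0.345, 0.939, -0.005], [0.011, -0.002, -1.0]]
contact_force: [-15.2, -5.0, 10.6]
finger_gap: 0.0
gripper_force: 8.0
```

The force rose while the position stayed put, so the jaw is at its hard end. I'll back off gently so it settles on the pin, then withdraw.

```bash
python3 -m pendant '[{"claw":1,"xyz":[-0.0047,-0.0017,0],"twist":[0,0,0]},{"claw":1,"xyz":[-0.0047,-0.0017,0],"twist":[0,0,0]},{"claw":1,"xyz":[-0.0047,-0.0017,0],"twist":[0,0,0]},{"claw":1,"xyz":[-0.0047,-0.0017,0],"twist":[0,0,0]},{"claw":1,"xyz":[-0.0047,-0.0017,0],"twist":[0,0,0]}]'
python3 -m pendant '[{"claw":1,"xyz":[-0.0047,-0.0017,0],"twist":[0,0,0]},{"claw":1,"xyz":[-0.0047,-0.0017,0],"twist":[0,0,0]},{"claw":1,"xyz":[0,0,0.03],"twist":[0,0,0]},{"claw":1,"xyz":[0,0,0.045],"twist":[0,0,0]},{"claw":1,"xyz":[0,0,0.045],"twist":[0,0,0]}]'
python3 -m pendant '[{"claw":1,"xyz":[-0.03,-0.01,0.03],"twist":[0,0,0]},{"claw":1,"xyz":[-0.04,-0.015,0.02],"twist":[0,0,0]},{"claw":1,"xyz":[-0.02,-0.01,0],"twist":[0,0,0]},{"claw":1,"xyz":[0,0,0],"twist":[0,0,0]},{"claw":1,"xyz":[0,0,0],"twist":[0,0,0]}]'
python3 - <<'E'
from h import *
snap('wrist','w2');snap('scene','s2')
M=np.array([[.942,-.336],[.336,.942]]);t=np.array([485.9,203])
d=np.load('pics/w2.npz');z=d['z_map'];v,u=np.mgrid[:420,:560]
c=(np.linalg.inv(d['K'])@np.stack([u.ravel(),v.ravel(),np.ones(u.size)])*z.ravel());T=d['T_tool_cam']
X=((d['rot']@(T[:3,:3]@c+T[:3,3:])).T+d['pos'])[z.ravel()>0]; h=np.c_[(X[:,:2]-t)@M,X[:,2]]
s=(h[:,0]>-5)&(h[:,0]<60)&(abs(h[:,1]+2)<18)&(h[:,2]>50)&(h[:,2]<88);print('face x',np.percentile(h[s,0],[2,10,30,50]) if s.any() else None)
s=(abs(h[:,0]-38)<10)&(abs(h[:,1]-45)<8)&(h[:,2]<110);print('knob z',np.percentile(h[s,2],[50,90,98]) if s.any() else None)
a=cv2.imread('pics/w2.png');b=cv2.resize(cv2.imread('pics/s2.png')[160:310,170:350],None,fx=2,fy=2)
cv2.imwrite('pics/w2b.png',np.hstack([cv2.resize(a,(440,330)),cv2.resize(b,(360,330))]))
E
```

```text
t: 5.15
position: [503.0, 205.9, 61.4]
ee_rot: [[-0.939, -0.345, -0.0], [-0.345, 0.939, -0.0], [0.001, -0.0, -1.0]]
contact_force: [-0.0, 0.6, -0.4]
finger_gap: 0.2
gripper_force: 0.0
t: 5.65
position: [493.7, 202.7, 182.5]
ee_rot: [[-0.939, -0.345, -0.001], [-0.345, 0.939, -0.0], [0.001, 0.0, -1.0]]
contact_force: [1.1, 1.5, -0.1]
finger_gap: 0.1
gripper_force: 0.0
t: 6.15
position: [404.5, 167.8, 231.8]
ee_rot: [[-0.939, -0.345, 0.002], [-0.345, 0.939, 0.0], [-0.002, -0.0, -1.0]]
contact_force: [1.1, 0.6, -0.1]
finger_gap: -0.0
gripper_force: 0.0
face x None
knob z [14.00560834 46.68514432 62.872172  ]
```

View pics/w2b.png

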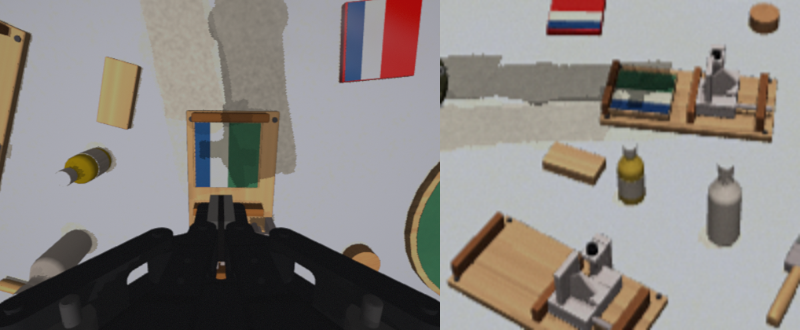

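After the withdrawal the jaw bar stands clear of the panel (composite at (685,95), gap at about (683,80)), and the panel still lies in the holder. One numeric check of jaw and knob before handing in.

Run:
```python
from h import *
M=np.array([[.942,-.336],[.336,.942]]);t=np.array([485.9,203])
for f in ['scene0','s2']:
    d=np.load(f'pics/{f}.npz');z=d['z_map'];v,u=np.mgrid[:420,:560]
    c=(np.linalg.inv(d['K'])@np.stack([u.ravel(),v.ravel(),np.ones(u.size)])*z.ravel())
    X=((d['R'].T@(c-d['t'][:,None])).T)[z.ravel()>0];h=np.c_[(X[:,:2]-t)@M,X[:,2]]
    k=(abs(h[:,0]-38)<9)&(abs(h[:,1]-45)<9)&(h[:,2]<130)
    b=(abs(h[:,0]+10)<45)&(abs(h[:,1]+30)<12)&(h[:,2]>30)&(h[:,2]<46)
    print(f,'knob top',np.percentile(h[k,2],[95,100]).round(1),'bar x',np.percentile(h[b,0],[5,50,95]).round(1),
     'b-knob',X[(X[:,2]>60)&(X[:,2]<110)&(abs(X[:,0]-530)<80)&(X[:,1]<-80)&(X[:,1]>-260)][:,2].max().round(1))
```

```text
scene0 knob top [95.  96.7] bar x [-22.8   2.7  33.3] b-knob 95.1
s2 knob top [80.4 80.8] bar x [ 4.7 18.5 33.8] b-knob 94.4
```

The knob has dropped from 95 to about 78–80 and the jaw has moved about 28 mm, so it is latched. Nothing else changed.

```bash
python3 -c "
from plant import r
print(r.job_done())"
```

```text
the job is handed in; nothing more can be done
None
```

I pushed holder_a's jaw to its hard end and let it go. It now stays latched about 28 mm open on the dropped pin, with the panel still lying in the holder; I touched nothing else, and the job is handed in.

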